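Put the mould insert away and shut the kit drawer

ROBOT

A 6-joint arm with a two-finger parallel gripper is mounted at the origin on the work surface. World frame = base frame: x ahead of the robot, y to its left, z up, the work surface at z = 0. Lengths are in mm, angles in rad, forces in N, time in s.
With the tool pointing down it reaches from about 400 to 925 mm from the base axis. Payload 12.5 kg.
Tool frame: the origin (TCP) lies where the fingers leave the gripper's body, on its centre line; the fingertips stand 78 mm ahead of it and the grasp point (between the pads) lies 59 mm ahead of it (env.nose_length is the distance from the TCP to the fingertips, in mm); z points along the fingers, y is the line along which they close (so a half turn about z gives the same grasp; the last joint's range is limited). The gripper opens to 95 mm and grips with 3 to 60 N. Pads are 20 mm wide; open, the fingers measure 119 mm over their backs; the gripper's body (75 mm by 180 mm) begins 59 mm behind the grasp point.
Start: joints at [-1.226, 0.491, 1.559, -0, 1.092, -0.106], TCP at [272.325, -562.563, 292.261] pointing down, gripper open.
Joint ranges: [-3.1, 3.1], [-0.84, 2.19], [0.05, 2.79], [-1.13, 4.28], [0.06, 2.93], [-2.69, 2.69]. Speed limits (rad/s): [2.22, 2.22, 2.79, 3.14, 3.14, 3.14].

INTERFACE

Orientations are given as [roll, pitch, yaw] about the fixed x, y, z axes, in that order (R = Rz(yaw) Ry(pitch) Rx(roll)).
In Python, from cell import env gives the robot as it stands. The module is installed in compiled form; this text tells all that it offers.
- The arm moves only by the tool send_rows, never from a script. Its argument "series" is text: rows parted by semicolons, each of 6 numbers parted by spaces: the shift along the tool's x, y, z as a fraction of full scale, then the turn, a rotation vector about the tool's x, y, z as a fraction of full scale. A call has 1 to 5 rows; each row shifts and turns the commanded pose from where the row before left it, along the tool's axes as they then stand; what a row does not reach is not made up. Full scale, the value 1, is 60 mm for a shift and 10 degrees for a turn. A row lasts 1/8 s, in which the tool goes at most 62.5 mm and 10.7 degrees, less where a joint would pass 70% of its speed; a pose out of reach is approached as far as the arm can. A call with a number of a shift or a turn outside -1 to 1 is refused whole. A call with a gripper value outside its range is refused whole. "fingers" is the opening, from 0 (shut) to 1 (fully open), set as the call begins (left out, the last holds). The fingers move at their own pace and stop on an object; the grip force is fixed at half the most. Time passes only in rows, so rows that do not move let the fingers close. It gives the time, the measured TCP pose, the force, the opening and the grip force at its end, in the units of the state.
- env.state(): the state, without advancing time (a new reading comes with each control period).
- env.read_camera(name): name is "scene" or "top" or "wrist"; returns a dict with "color" (400x640x3 uint8, red, green, blue), "z_map" (400x640 float32, mm along the optical axis (not along the pixel's ray), 0 where there is no reading), "fovy" (degrees; the focal length in pixels is half the picture's height over the tangent of half this angle, whatever the lens; pixels are square), "cx", "cy" (the principal point, pixels), "R" (3x3) and "t" (3): a world point X has camera coordinates R X + t. Camera axes: x right, y down, z forward; pixel columns grow to the right and rows downward; lengths in mm; the calibration is good to about 2 mm. The wrist camera is an equidistant fisheye: a pixel r from the principal point sees the ray r / f radians off the axis. A picture is of the moment at which its call begins.
- env.job_done(): hands the job in; it is judged then, once.
The state is a dict: "t": time; "joints": joint angles; "qvel": joint speeds; "tau": joint torques, N m; "eef_pos": TCP position; "tcp_rot": TCP orientation; "ft_force": force on the tool from outside, world axes, zero at the start; "moment": the same for the moment, N m; "opening": opening from 0.0 (shut) to 1.0 (fully open); "grip_force": force on a finger pad.
Only numpy, scipy, OpenCV 4.12 (cv2) and the standard library are available. Lean on these libraries where they do the work, as an engineer would, in place of code of your own. Each camera call takes 0.05 s, during which the arm holds its last target. There are 200 camera calls.

TASK

Put the loose mould insert with the rectangular core away in the open kit drawer: core up as it stands now, flat in the empty pocket of the black nest tray. Then push the drawer home, without slamming it, until its catch has snapped in and it stays fully shut. Leave the insert with the round core and the other things on the bench where they are.

Things in the scene. Friction and masses are not known exactly. Their poses are not given: they have to be found in the camera images.
- insert: The insert to put away: plain steel, base 60 (its x) x 44 (its y) x 18 mm high with a centred upright rectangular core on top, 30 (x) x 24 (y) mm and 32 mm tall; 50 mm high in all, 0.3 to 0.65 kg. It stands on the bench, core up. Origin: centre of its underside, z up. The core can be gripped across y (24 mm) or x (30 mm).
- round_insert: Look-alike bystander: the same steel base (60 x 44 x 18 mm) but with a round core 26 mm in diameter, 32 mm tall. It stands on the bench and stays there. Origin: centre of its underside.
- free_pocket (a point): Centre of the floor of the free pocket, 21 mm above the bench. The black nest tray in the front of the drawer has two pockets side by side, each 71 (x, the drawer's travel) x 54 mm (y), walls 13 mm above their floor, 4 mm thick; the insert goes in with its long side along x, either way round. x points into the cabinet. Drawer sides reach 35 mm, its front 56 mm above this floor.
- nest (a joint): Where the nest tray stands sideways in the drawer, -0.025 to 0.025 m, growing to +y of the drawer, 0 = middle; it may be anywhere and may stay there (it moves stiffly, 8 N). The free pocket is the one at its -y end, centred 29 mm from the tray's middle; the other holds a ribbed steel insert, 27 mm high above the drawer's floor.
- drawer (a joint): How far the drawer is open, in m: 0 = fully home, against its stop; grows as it slides out towards the robot, 0.16 at most. It starts 0.10 to 0.14 open. About 1 N moves it, until a sprung roller catch at about 0.020 resists with 5 to 10 N; let go between 0.020 and 0.012 it is pushed back out, between 0.012 and 0.006 it may stick half-way; below 0.006 the catch pulls it home and holds it.
- drawer_handle (a point): Middle of the outer side of the drawer's handle, a level aluminium bow 100 mm wide, 14 high, 10 thick, 44 mm above the bench, standing 28 mm off the drawer's white front plate (212 mm wide, 12 thick, from 11 to 77 mm above the bench). x is level and points into the cabinet: pushing along it shuts the drawer; y is along the handle. The pocket's centre lies 76 mm along x, 23 mm lower.
- cabinet: Grey fixed cabinet of the drawer, 200 deep (x) x 230 wide (y) x 95 mm high, yaw as the drawer. Origin: centre of its underside; its front plane is at x = -100 mm, the home drawer's handle 40 mm before that. The lintel over the drawer is 79 mm above the bench: an insert that is not down in its pocket strikes it.
- bottle: Bystander: green bottle 70 mm across, 190 mm tall, standing to the left on the bench. Origin: centre of its underside.
- spray_jar: Bystander: white jar 60 mm across, 100 mm tall, standing to the left. Origin: centre of its underside.
- stone: Bystander: brown polishing stone stick 100 x 12 x 12 mm lying at the right near the robot. Origin: centre of its underside.
- wrench: Bystander: steel wrench 160 mm long lying at the left near the robot. Origin on its underside, near its middle.
Things that resemble listed ones, but are neither listed nor needed, are in the scene too. What is shaped like the insert but green or orange is not meant.

How it is judged (in metres and radians):
On the way:
1. the insert stands flat in the free pocket, let go, while the drawer is still open (horizontal distance between insert and free_pocket below 0.01 m and z of insert in the frame of free_pocket between -0.003 and 0.003 m and angle between insert's own z axis and vertical below 0.08 rad and contact force between the fingers and insert below 0.3 N and value of joint drawer above 0.05 m), for 0.2 s.
At the end, for the whole second after the job is handed in: The drawer is fully home at its detent (open less than 4 mm) and the insert with the rectangular core stands upright (within 0.08 rad) and at rest in the empty pocket (centres within 10 mm, its underside within 3 mm of the pocket's floor) (horizontal distance between insert and free_pocket below 0.01 m and z of insert in the frame of free_pocket between -0.003 and 0.003 m and angle between insert's own z axis and vertical below 0.08 rad and value of joint drawer below 0.004 m and linear speed of insert below 0.02 m/s); the robot touches nothing.
It fails at once if the drawer is slammed (moves shut faster than 0.4 m/s) (velocity of joint drawer below -0.4 m/s).
It fails at once if the round-cored insert or another listed bystander on the bench is moved by more than 30 mm (distance of any of round_insert, bottle, spray_jar, stone, wrench from where it was at the start of the episode above 0.03 m).
It also fails if it takes over 51 s, if anything falls off the work surface, if the arm or the gripper's body presses on something with over 40 N, if the wrist force passes 120 N, or if a joint passes its speed limit or range.

## Working session

There is one attempt and no reset: what is moved stays moved. The work goes in short steps, Python scripts to look and compute and a tool call to move; the robot and the scene stay as the last step left them, time stands still between calls to the robot, and variables do not carry over. Pictures are saved under pics/ and viewed, at most 10 in all, crops included, and the job is handed in when it is done.

Besides the shell and the picture viewer there is one more tool, called after "Request:" as name(argument=value, ...) on one line, values as JSON. send_rows: Moves the arm, as the interface text tells. Shift numbers are shares of 60 mm and turn numbers shares of 10 degrees, none past 1 either way. Its arguments: {"type":"object","properties":{"series":{"type":"string"},"fingers":{"type":"number"}},"required":["series"]}

```bash
ls; mkdir -p pics; cat > h.py <<'E'
import numpy as np, cv2
from scipy.spatial.transform import Rotation as Ro
from cell import env
def cloud(c):
    z=c["z_map"].astype(float); H,W=z.shape; f=H/2/np.tan(np.radians(c["fovy"])/2)
    v,u=np.mgrid[:H,:W]; a=u-c["cx"]; b=v-c["cy"]
    if c.get("fish"):
        r=np.hypot(a,b)+1e-9; k=np.tan(r/f)/r; a,b=a*k,b*k
    else: a,b=a/f,b/f
    P=np.stack([a*z,b*z,z],-1)
    Wd=(P-c["t"])@c["R"]; Wd[z<=0]=np.nan
    return Wd
def look(n,name):
    c=env.read_camera(n); c["fish"]=n=="wrist"
    cv2.imwrite(f"pics/{name}.png",c["color"][:,:,::-1]); W=cloud(c)
    np.savez(f"pics/{name}.npz",W=W,C=c["color"],R=c["R"],t=c["t"],f=c["fovy"],cx=c["cx"],cy=c["cy"]); return c,W
E
python3 - <<'E'
from h import *
for n in("scene","top"):
    c,W=look(n,n+"0"); print(n,c["fovy"],c["t"],np.nanmin(W[...,2]),np.nanmedian(W[...,2]))
s=env.state(); print(s)
E
```

```text
pics
scene 56.76700274387082 [-170.12750056 -320.71138405 1326.40348951] -779.0723291374462 -1.7236211006415756
top 52.081835377066966 [  39.6424944   558.54503528 1416.59805362] -780.2005087461565 -0.8344782098349098
{'t': 0.1, 'joints': array([-1.22562700e+00,  4.91505657e-01,  1.55939745e+00, -1.72804904e-05,
        1.09171606e+00, -1.05608773e-01]), 'qvel': array([ 0.00052733, -0.0009855 , -0.00188152,  0.00034303,  0.00067619,
       -0.002412  ]), 'tau': array([ 2.84202877e-03, -6.13625336e+01, -2.58605111e+01,  6.94022002e-02,
        4.70105815e-02, -4.15643490e-05]), 'eef_pos': array([ 272.25490628, -562.42472916,  291.71310557]), 'tcp_rot': array([-3.14057024e+00, -9.29667110e-05,  4.50786026e-01]), 'ft_force': array([-9.02123515e-05,  8.61949136e-02, -1.15842586e-01]), 'moment': array([ 0.00130443, -0.02673723,  0.04432931]), 'grip_force': 0.0, 'opening': 0.9944343525464503}
```

View pics/top0.png

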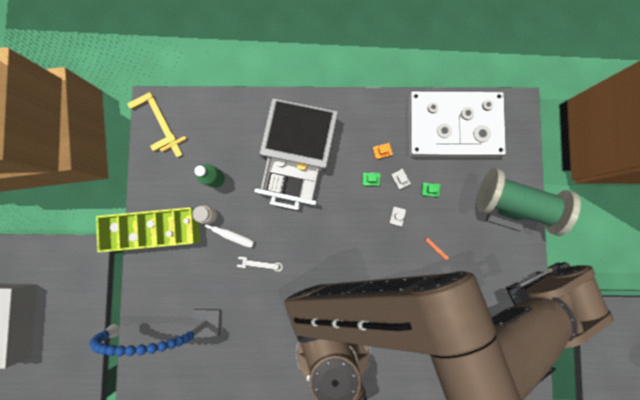

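View pics/scene0.png

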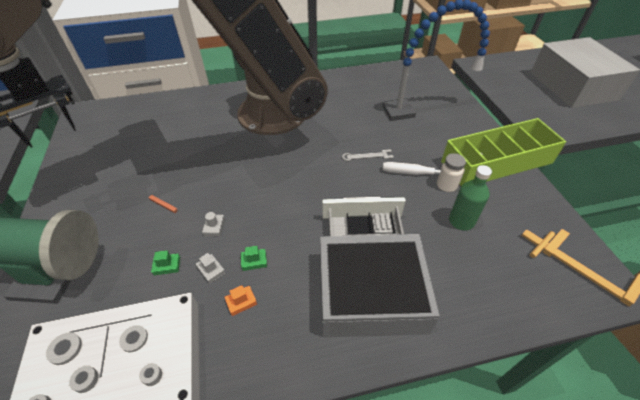

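The top view shows the drawer at about (290,190), with two grey inserts at (401,178) and (398,216). The bottle, jar and wrench are to its left, the stone is at (437,248), and the green and orange decoys surround the inserts. I'll enlarge these areas to tell the two grey inserts apart and to see the nest.

```bash
python3 - <<'E'
from h import *
a=cv2.imread("pics/top0.png"); b=cv2.imread("pics/scene0.png")
r=lambda i,x,y,w,h:cv2.resize(i[y:y+h,x:x+w],(400,300),interpolation=cv2.INTER_CUBIC)
cv2.imwrite("pics/m1.png",np.vstack([np.hstack([r(a,365,160,80,60),r(a,245,150,100,75)]),np.hstack([r(b,180,205,80,60),r(b,320,180,100,75)])]))
W=np.load("pics/top0.npz")["W"]
for u,v in[(401,178),(398,216),(404,174),(396,213),(300,130),(285,205),(290,185)]: print(u,v,W[v,u].round(0))
for u0,v0 in[(401,178),(398,216)]:
    w=W[v0-14:v0+15,u0-14:u0+15].reshape(-1,3)
    for lo,hi in((10,25),(40,60)):
        m=(w[:,2]>lo)&(w[:,2]<hi); p=w[m]; print(u0,lo,len(p),p.mean(0).round(1)); 
        if len(p)>3: print(cv2.minAreaRect(p[:,:2].astype(np.float32)))
E
```

```text
401 178 [ 605. -235.   50.]
398 216 [ 473. -223.   53.]
404 174 [ 620. -246.   48.]
396 213 [ 483. -216.   51.]
300 130 [761. 115.  98.]
285 205 [508. 167.  51.]
290 185 [582. 153.  18.]
401 10 149 [ 605.5 -235.4   18.6]
((613.7139892578125, -234.70159912109375), (92.8897933959961, 50.42121505737305), 33.659637451171875)
401 40 63 [ 606.7 -237.6   50.3]
((606.9500122070312, -238.64474487304688), (27.921730041503906, 24.492700576782227), 26.692432403564453)
398 10 163 [ 473.7 -224.3   18.8]
((470.5018310546875, -231.99481201171875), (99.49104309082031, 69.03675079345703), 86.04704284667969)
398 40 49 [ 474.2 -225.    51.1]
((474.7633972167969, -224.94940185546875), (24.306488037109375, 24.153417587280273), 43.7813606262207)
```

View pics/m1.png

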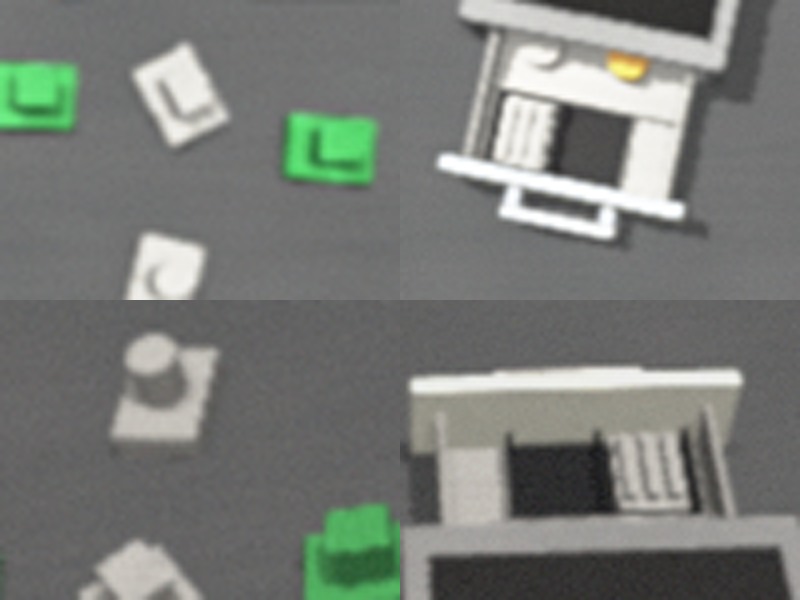

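The rectangular-core insert is the upper one, at about (401,178) in top0, with its core top at (607,-238,50) and its yaw about 30°. The round one is at (398,216). The drawer is yawed about -11°, and the dark free pocket is at about (293,186), right of the ribbed insert. Next I'll measure the cabinet and pocket and plan the hover.

```bash
cat >> h.py <<'E'
def pix(name,u,v,z):
    d=np.load(f"pics/{name}.npz"); f=200/np.tan(np.radians(float(d["f"]))/2)
    a=np.array([u-d["cx"],v-d["cy"]]); 
    if name[0]=="w": r=np.hypot(*a)+1e-9; a=a*np.tan(r/f)/r
    else: a=a/f
    q=d["R"].T@np.array([*a,1.]); o=-d["R"].T@d["t"]
    return o+q*(z-o[2])/q[2]
def togo(x,y,z,yawdeg,tcp=None,rot=None):
    s=env.state(); p=s["eef_pos"] if tcp is None else np.array(tcp); R=Ro.from_euler("xyz",s["tcp_rot"])
    T=Ro.from_euler("xyz",[np.pi,0,np.radians(yawdeg)])
    rv=np.degrees((R.inv()*T).as_rotvec())
    print("at",p.round(1),np.degrees(s["tcp_rot"]).round(1),"tool shift mm",R.inv().apply(np.array([x,y,z])-p).round(1),"/60",(R.inv().apply(np.array([x,y,z])-p)/60).round(3),"turn/10",(rv/10).round(3), "joints",s["joints"].round(2),"t",s["t"])
E
python3 - <<'E'
from h import *
W=np.load("pics/top0.npz")["W"]
p=W[95:170,250:345].reshape(-1,3); p=p[(p[:,2]>85)&(p[:,2]<106)]
print("cab",cv2.minAreaRect(p[:,:2].astype(np.float32)),p[:,2].mean())
o=lambda u,v:(245+(u-400)/4,150+v/4)
for n,u,v,z in[("plateL",440,160,77),("plateR",685,210,77),("hL",503,210,51),("hR",612,235,51),("pk1",570,105,34),("pk2",635,115,34),("pk3",625,180,34),("pk4",555,165,34)]: print(n,pix("top0",*o(u,v),z).round(0))
togo(606,-237,230,29.5)
E
```

```text
cab ((754.539306640625, 122.27864074707031), (230.09715270996094, 201.48013305664062), 78.42552947998047) 95.44738151219542
plateL [557. 268.  77.]
plateR [516.  58.  77.]
hL [517. 216.  51.]
hR [496. 122.  51.]
pk1 [611. 161.  34.]
pk2 [602. 104.  34.]
pk3 [545. 112.  34.]
pk4 [558. 174.  34.]
at [ 272.3 -562.4  291.7] [-179.9   -0.    25.8] tool shift mm [ 442.2 -147.4   61.9] /60 [ 7.37  -2.457  1.032] turn/10 [-0.006 -0.001 -0.367] joints [-1.23  0.49  1.56 -0.    1.09 -0.11] t 0.1
```

Request:
send_rows(series="0.8 -0.27 0.11 0 0 -0.07;0.8 -0.27 0.11 0 0 -0.07;0.8 -0.27 0.11 0 0 -0.07;0.8 -0.27 0.11 0 0 -0.07;0.8 -0.27 0.11 0 0 -0.07", fingers=1)

```text
t: 0.72
eef_pos: [449.6, -379.4, 258.8]
tcp_rot: [-3.141, 0.0, 0.512]
ft_force: [0.2, -0.5, -0.4]
opening: 1.0
grip_force: 0.0
```

Request:
send_rows(series="0.8 -0.27 0.11 0 0 0;0.8 -0.27 0.11 0 0 0;0.8 -0.27 0.11 0 0 0;0.7 -0.23 0.1 0 0 0;0 0 0 0 0 0")

```text
t: 1.35
eef_pos: [581.5, -232.9, 232.5]
tcp_rot: [-3.14, 0.001, 0.515]
ft_force: [0.1, -0.2, -0.1]
opening: 1.0
grip_force: 0.0
```

```bash
python3 - <<'E'
from h import *
togo(606,-237,230,29.5)
c,W=look("wrist","w1"); print(c["fovy"],c["t"])
p=W.reshape(-1,3); p=p[(abs(p[:,0]-606)<60)&(abs(p[:,1]+237)<60)]
for lo,hi in((12,25),(44,58)):
    q=p[(p[:,2]>lo)&(p[:,2]<hi)]; print(len(q),np.median(q,0),cv2.minAreaRect(q[:,:2].astype(np.float32)) if len(q)>3 else 0)
E
```

```text
at [ 581.5 -232.9  232.5] [-179.9    0.    29.5] tool shift mm [19.3 15.6  2.4] /60 [0.322 0.261 0.041] turn/10 [-0.007  0.003  0.003] joints [-0.49  0.55  1.62  0.    0.97  0.57] t 1.35
65.70646984690485 [-489.61025797  362.41671506  436.96172428]
1548 [ 613.04526263 -232.86413272   18.69812889] ((606.4744873046875, -237.7394561767578), (60.196590423583984, 44.219017028808594), 27.917333602905273)
878 [ 606.92369839 -237.62981714   50.65831413] ((606.4942016601562, -237.9846954345703), (30.357769012451172, 24.220073699951172), 27.921649932861328)
```

View pics/w1.png

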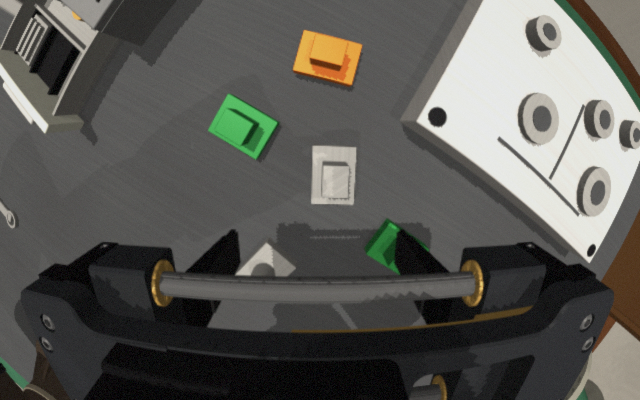

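The wrist image shows the rectangular insert at about (334,178), upright and clear. The round insert is at (265,260) and the green decoy at (395,245). The depth fit gives a 60.2 x 44.2 mm base centred at (606.5,-237.9) with yaw 27.9°, which matches the given size.

Request:
send_rows(series="0.16 0.14 0.4 0 0 0.16;0.16 0.14 0.4 0 0 0;0 0 0.2 0 0 0;0 0 0 0 0 0", fingers=0.6)

```text
t: 1.9
eef_pos: [604.2, -241.3, 172.9]
tcp_rot: [-3.14, 0.001, 0.483]
ft_force: [-0.6, 0.3, 0.1]
opening: 0.639
grip_force: 0.0
```

```bash
python3 - <<'E'
from h import *
togo(606.5,-237.9,100,27.9)
E
```

```text
at [ 604.2 -241.3  172.9] [-1.799e+02  1.000e-01  2.770e+01] tool shift mm [ 3.7 -1.9 72.9] /60 [ 0.062 -0.031  1.215] turn/10 [-0.007  0.006 -0.022] joints [-0.48  0.66  1.6  -0.    0.88  0.61] t 1.9
```

Request:
send_rows(series="0.06 -0.03 0.4 0 0 -0.02;0 0 0.4 0 0 0;0 0 0.3 0 0 0;0 0 0.115 0 0 0;0 0 0 0 0 0")

```text
t: 2.52
eef_pos: [607.5, -237.7, 100.8]
tcp_rot: [3.141, -0.0, 0.487]
ft_force: [-0.3, -0.1, 0.1]
opening: 0.599
grip_force: 0.0
```

Request:
send_rows(series="0 0 0 0 0 0;0 0 0 0 0 0;0 0 0 0 0 0;0 0 0 0 0 0", fingers=0)

```text
t: 3.02
eef_pos: [607.4, -237.5, 100.7]
tcp_rot: [-3.142, 0.0, 0.487]
ft_force: [-0.7, -0.4, 1.4]
opening: 0.25
grip_force: 30.0
```

Request:
send_rows(series="0 0 -0.4 0 0 0;0 0 -0.6 0 0 1;0 0 -0.6 0 0 1;0 0 -0.6 0 0 1;0 0 -0.1 0 0 0.95")

```text
t: 3.65
eef_pos: [607.7, -237.6, 240.6]
tcp_rot: [3.141, -0.003, -0.207]
ft_force: [-0.2, 0.6, -6.5]
opening: 0.247
grip_force: 30.0
```

```bash
python3 - <<'E'
from h import *
togo(495,156,240,-11.6); print(env.state()["opening"],env.state()["grip_force"],env.state()["ft_force"])
E
```

```text
at [ 607.7 -237.6  240.6] [ 1.80e+02 -1.00e-01 -1.19e+01] tool shift mm [-1.914e+02 -3.620e+02 -2.000e-01] /60 [-3.190e+00 -6.033e+00 -3.000e-03] turn/10 [ 0.004 -0.015 -0.029] joints [-0.47  0.58  1.54 -0.    1.01  1.3 ] t 3.65
0.24735782250778765 29.99545991420746 [-0.17100643  0.56732699 -6.47687425]
```

Request:
send_rows(series="-0.2 -0.4 0 0 0 -0.03;-0.4 -0.75 0 0 0 0;-0.4 -0.75 0 0 0 0;-0.4 -0.75 0 0 0 0;-0.4 -0.75 0 0 0 0")

```text
t: 4.28
eef_pos: [540.5, -14.9, 238.0]
tcp_rot: [3.142, 0.001, -0.197]
ft_force: [1.1, 0.4, -5.8]
opening: 0.253
grip_force: 30.0
```

Request:
send_rows(series="-0.4 -0.75 0 0 0 0;-0.4 -0.75 0 0 0 0;-0.4 -0.75 0 0 0 0;-0.2 -0.4 0 0 0 0;0 0 0 0 0 0")

```text
t: 4.9
eef_pos: [489.3, 157.5, 238.1]
tcp_rot: [3.141, 0.001, -0.194]
ft_force: [0.1, 0.2, -5.3]
opening: 0.249
grip_force: 30.0
```

```bash
python3 - <<'E'
from h import *
c,W=look("wrist","w2"); s=env.state(); print(s["eef_pos"],np.degrees(s["tcp_rot"]),s["opening"],s["joints"].round(2))
a=np.radians(-11.6); B=np.array([[np.cos(a),np.sin(a)],[-np.sin(a),np.cos(a)]])
D=W.copy(); D[...,:2]=(W[...,:2]-[754.5,122.3])@B.T   # cabinet frame
np.save("pics/D.npy",D)
img=cv2.resize(c["color"][:,:,::-1][:240,150:490],None,fx=2.3,fy=2.3,interpolation=cv2.INTER_CUBIC); cv2.imwrite("pics/w2c.png",img)
# height map profile in cabinet frame
ok=(D[...,0]<-100)&(D[...,0]>-270)&(abs(D[...,1])<115)&(D[...,2]<90)
H={}
for x,y,z in D[ok]: H.setdefault((int(round(x/10)),int(round(y/10))),[]).append(z)
print("cols y/10 -11..11")
for i in range(-27,-9): print(i," ".join("%3.0f"%np.median(H[i,j]) if (i,j) in H else "  ." for j in range(-11,12)))
E
```

```text
[489.78415927 156.50145547 238.13080572] [ 1.79968824e+02  4.92123272e-02 -1.11732831e+01] 0.2536652425215546 [ 0.18  0.4   1.89 -0.    0.85  1.95]
cols y/10 -11..11
-27   1   1   1   0   1   1   0   1   1   1   2   1   1   1   1   1   1   1   1   1   1   1   1
-26   1   1   1   1   1   1  50  51  51  51  51  50  50  50  49  50  51   1   1   1   1   1   1
-25   1   1   1   1   1   1  51  51  45  48  45  49  49  50  49  50  51   1   1   1   1   1   1
-24   1   1   1   1   1   1  51  51   1   1   1   1   1   1   1  50  50   1   1   1   1   1   1
-23   .  78  78  78  78  77  78  77  78  78  78  77  78  77  78  52  77  78  78  77  78  78   .
-22   1  77  77  77  77  77  77  77  77  77  77  77  77  77  77  77  77  77  77  77  77  77   1
-21   1   1  51  17  17  17  17  34  22  22  22  22  22  32  35  35  35  35  32  35  55   .   1
-20   1   1  52  17  17  17  17  33  22  22  22  22  22  33  43  36  43  43  33  35  44   .   1
-19   1   1  53  17  17  17  17  23  22  22  22  22  22  34  42  36  37  43  34  35  56   .   1
-18   1   1  51  17  17  17  17  27  22  22  22  22  22  34  43  36  43  43  34  34  52   .   1
-17   1   1  49  17  17  17  17  24  22  22  22  22  22  33  43  36  37  43  34  35  48   .   1
-16   1   1  55  17  17  17  17  33  22  22  22  22  22  31  43  36  42  43  33  35  53   .   1
-15   1   1  49  17  17  17  17  29  22  22  22  22  22  34  23  28  30  34  28  35  52   .   1
-14   1   1  56  34  33  33  33  32  31  33  34  33  30  34  29  29  34  34  34  35  54   .   1
-13   1   1  53  17  17  17  17  17  17  17  17  17  17  17  17  17  17  17  17  18  52   .   1
-12   1   0  53  17  17  17  17  17  18  17  17  17  17  17  17  20  28  17  17  18  45   .   1
-11   1   1  55  17  17  17  17  46  47  46  17  17  17  17  21  39  39  39  17  18  50   .   1
-10  47  59  58  35  18  19  49  48  48  48  47  18  18  18  39  40  40  40  82  34  57  67  52
```

View pics/w2c.png

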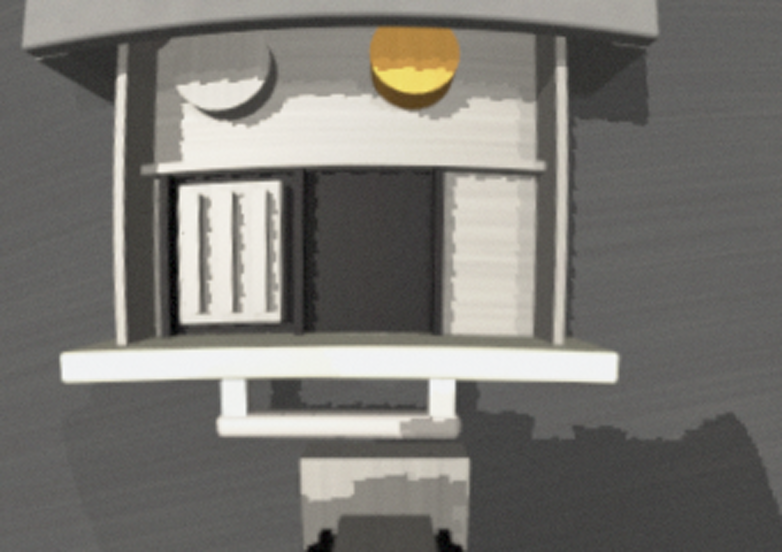

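The wrist view shows the empty black pocket between the dividers at about (370,250), the ribbed insert to its left, the handle at (340,428), and the held insert at the bottom centre. The height map gives the pocket floor at 22, the walls at 34 and the front at 77, all matching the text. Now I'll fit the pocket's edges.

```bash
python3 - <<'E'
from h import *
D=np.load("pics/D.npy").reshape(-1,3)
m=(D[:,0]>-225)&(D[:,0]<-135)&(D[:,1]>-60)&(D[:,1]<35)&(D[:,2]>19.5)&(D[:,2]<24); f=D[m]
r=cv2.minAreaRect(f[:,:2].astype(np.float32)); print("floor",len(f),np.percentile(f,[1,50,99],0).round(1),r)
def wall(lo,hi):
    w=D[(D[:,0]>-205)&(D[:,0]<-160)&(D[:,1]>lo)&(D[:,1]<hi)&(D[:,2]>31)&(D[:,2]<38)]; print("wall",np.percentile(w[:,1],[2,50,98]).round(1),len(w))
wall(-50,-30);wall(10,25)
w=D[(abs(D[:,1]+10)<20)&(D[:,0]>-155)&(D[:,0]<-130)&(D[:,2]>31)&(D[:,2]<38)]; print("back wall x",np.percentile(w[:,0],[2,50,98]))
h=D[(D[:,0]<-240)&(D[:,2]>47)&(D[:,2]<56)&(abs(D[:,1])<80)]; print("handle",np.percentile(h,[1,50,99],0).round(1))
p=D[(D[:,0]<-200)&(D[:,2]>74)&(D[:,2]<80)&(abs(D[:,1])<110)]; print("plate",np.percentile(p,[1,50,99],0).round(1))
l=np.polyfit(p[:,1],p[:,0],1); print("plate yaw err deg",-np.degrees(l[0]))
# held insert base in tool frame
s=env.state(); T=Ro.from_euler("xyz",s["tcp_rot"]); W=np.load("pics/w2.npz")["W"].reshape(-1,3); q=T.inv().apply(W-s["eef_pos"])
b=q[(abs(q[:,0])<45)&(abs(q[:,1])<40)&(q[:,2]>79)&(q[:,2]<88)]; print("held base top tool",len(b),np.percentile(b,[1,50,99],0).round(1))
E
```

```text
floor 4317 [[-216.9  -38.9   20. ]
 [-181.    -9.3   21.8]
 [-145.5   30.6   23.6]] ((-180.6067657470703, -12.292289733886719), (94.40056610107422, 73.09403991699219), 89.89909362792969)
wall [-43.  -41.  -38.8] 192
wall [14.5 17.8 24.6] 297
back wall x [-145.14056867 -143.47383849 -141.54002193]
handle [[-257.1  -48.3   48.1]
 [-250.8   -0.3   51.2]
 [-240.3   47.8   53.1]]
plate [[-228.6 -102.5   75.1]
 [-222.5   -2.9   77.6]
 [-216.7  102.2   79.2]]
plate yaw err deg 0.06555551800695986
held base top tool 2330 [[  5.3 -21.6  80.2]
 [ 20.1  -0.1  82. ]
 [ 28.8  21.4  86.3]]
```

Request:
send_rows(series="0.4 -0.03 0 0 0 0.04;0.5 -0.04 0.1 0 0 0;0.4 -0.04 0.3 0 0 0;0.13 -0.01 0.5 0 0 0;0 0 0 0 0 0")

```text
t: 5.58
eef_pos: [575.4, 144.5, 182.2]
tcp_rot: [3.14, 0.005, -0.205]
ft_force: [-0.1, -0.1, -4.9]
opening: 0.251
grip_force: 30.0
```

```bash
python3 - <<'E'
from h import *
togo(575.5,146.8,122.3,-11.6); print(env.state()["opening"])
E
```

```text
at [575.4 144.5 182.2] [179.9   0.3 -11.8] tool shift mm [-0.1 -2.4 59.9] /60 [-0.001 -0.04   0.999] turn/10 [ 0.01   0.026 -0.016] joints [ 0.13  0.58  1.75 -0.    0.82  1.91] t 5.575
0.25095139334631617
```

Request:
send_rows(series="0 -0.04 0.2 0 0.02 -0.02;0 0 0.3 0 0 0;0 0 0.2 0 0 0;0 0 0.1 0 0 0;0 0 0 0 0 0")

```text
t: 6.2
eef_pos: [576.3, 148.2, 136.2]
tcp_rot: [3.141, -0.003, -0.2]
ft_force: [-0.0, -0.2, -5.6]
opening: 0.248
grip_force: 30.0
```

```bash
python3 - <<'E'
from h import *
togo(575.5,146.8,122.3,-11.6)
E
```

```text
at [576.3 148.2 136.2] [180.   -0.2 -11.5] tool shift mm [-0.6  1.5 13.9] /60 [-0.01   0.025  0.231] turn/10 [ 0.002 -0.017  0.013] joints [ 0.14  0.64  1.78 -0.    0.72  1.91] t 6.2
```

Request:
send_rows(series="-0.01 0.02 0.1 0 -0.01 0;0 0 0.08 0 0 0;0 0 0.04 0 0 0;0 0 0 0 0 0;0 0 0 0 0 0")

```text
t: 6.82
eef_pos: [575.7, 147.1, 123.4]
tcp_rot: [3.142, -0.002, -0.2]
ft_force: [0.5, 0.3, -5.2]
opening: 0.249
grip_force: 30.0
```

Request:
send_rows(series="0 0 0.02 0 0 0;0 0 0.01 0 0 0;0 0 0 0 0 0")

```text
t: 7.2
eef_pos: [575.7, 147.1, 121.7]
tcp_rot: [3.142, -0.002, -0.2]
ft_force: [-0.5, -0.4, -2.7]
opening: 0.25
grip_force: 30.0
```

Request:
send_rows(series="0 0 0 0 0 0;0 0 0 0 0 0;0 0 0 0 0 0;0 0 0 0 0 0", fingers=0.4)

```text
t: 7.7
eef_pos: [575.7, 147.1, 121.6]
tcp_rot: [-3.142, -0.002, -0.2]
ft_force: [-0.3, 0.3, -0.4]
opening: 0.403
grip_force: 0.0
```

Request:
send_rows(series="0 0 -0.1 0 0 0;0 0 -0.4 0 0 0;0 0 -0.7 0 0 0;0 0 -0.7 0 0 0;0 0 0 0 0 0")

```text
t: 8.32
eef_pos: [576.2, 147.3, 238.9]
tcp_rot: [-3.14, -0.007, -0.2]
ft_force: [-0.6, 0.5, -0.7]
opening: 0.403
grip_force: 0.0
```

Request:
send_rows(series="-0.5 0 0 0 0 0;-0.9 0 0 0 0 0;-0.9 0 0 0 0 0;-0.5 0 0 0 0 0;0 0 0 0 0 0")

```text
t: 8.95
eef_pos: [409.0, 180.8, 235.0]
tcp_rot: [3.141, -0.001, -0.199]
ft_force: [-0.1, -0.5, 0.3]
opening: 0.398
grip_force: 0.0
```

```bash
cat > chk.py <<'E'
from h import *
import sys
n=sys.argv[1]; c,W=look("wrist",n); s=env.state(); print(s["eef_pos"].round(1),np.degrees(s["tcp_rot"]).round(1),s["ft_force"].round(1),s["opening"],s["t"])
a=np.radians(-11.6); B=np.array([[np.cos(a),np.sin(a)],[-np.sin(a),np.cos(a)]])
D=W.copy(); D[...,:2]=(W[...,:2]-[754.5,122.3])@B.T; D=D.reshape(-1,3)
q=D[(abs(D[:,0]+181)<40)&(abs(D[:,1]+12)<24)&(D[:,2]>62)&(D[:,2]<80)]; 
if len(q)>3: print("core",len(q),np.median(q,0).round(1),cv2.minAreaRect(q[:,:2].astype(np.float32)), "z range",np.percentile(q[:,2],[2,98]))
q=D[(abs(D[:,0]+181)<40)&(abs(D[:,1]+12)<30)&(D[:,2]>36)&(D[:,2]<43)]
if len(q)>3: print("base",len(q),np.median(q,0).round(1),cv2.minAreaRect(q[:,:2].astype(np.float32)))
h=D[(D[:,0]<-115)&(D[:,0]>-290)&(D[:,2]>47)&(D[:,2]<54)&(abs(D[:,1])<47)]
if len(h): print("handle",np.percentile(h[:,0],[1,50]).round(1))
p=D[(D[:,2]>74)&(D[:,2]<80)&(abs(D[:,1])<105)&(D[:,0]<-90)]
if len(p): print("plate x",np.percentile(p[:,0],[2,50,98]).round(1))
E
python3 chk.py w3
```

```text
[410.5 180.7 235.1] [ 1.80e+02 -1.00e-01 -1.14e+01] [ 0.1  0.5 -0.7] 0.39958087771015294 9.0
core 1181 [-189.1  -12.5   71.9] ((-195.31002807617188, -12.117387771606445), (51.40003204345703, 47.37566375732422), 0.39269471168518066) z range [64.0610776  78.54929072]
base 1335 [-193.1  -12.6   39.7] ((-181.7996063232422, -12.483375549316406), (52.494606018066406, 59.568206787109375), 1.6546285152435303)
handle [-256.6 -249.5]
plate x [-229.  -223.3 -217.2]
```

View pics/w3.png

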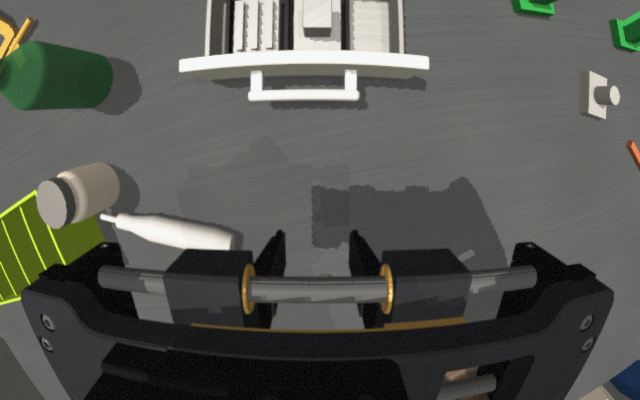

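The insert sits flat: its base centre is at (-181.8,-12.5) in the cabinet frame against the pocket's (-181.1,-12), with the base top at 39.7. In the picture it is in the pocket at (317,20), the handle bow is at (303,96), and the round insert is untouched at (600,95). Next I'll set up the push at the middle of the handle.

```bash
python3 - <<'E'
from h import *
d=np.load("pics/w3.npz"); s=env.state(); T=Ro.from_euler("xyz",s["tcp_rot"])
print("cam in tool",T.inv().apply(-d["R"].T@d["t"]-s["eef_pos"]).round(0))
a=np.radians(-11.6); B=np.array([[np.cos(a),-np.sin(a)],[np.sin(a),np.cos(a)]])
for cx in(-300,-150): 
    w=B@[cx,0]+[754.5,122.3]; print(cx,w.round(1)); togo(*w,112,-11.6)
E
```

```text
cam in tool [ 73.   1. -93.]
-300 [460.6 182.6]
at [410.5 180.7 235.1] [ 1.80e+02 -1.00e-01 -1.14e+01] tool shift mm [ 48.5 -11.8 123.2] /60 [ 0.809 -0.197  2.053] turn/10 [ 0.001 -0.01   0.018] joints [ 0.27  0.32  2.04 -0.    0.77  2.04] t 9.0
-150 [607.6 152.5]
at [410.5 180.7 235.1] [ 1.80e+02 -1.00e-01 -1.14e+01] tool shift mm [198.5 -11.3 123.4] /60 [ 3.309 -0.189  2.057] turn/10 [ 0.001 -0.01   0.018] joints [ 0.27  0.32  2.04 -0.    0.77  2.04] t 9.0
```

Request:
send_rows(series="0.25 -0.1 0.4 0 0 0.02;0.25 -0.1 0.5 0 0 0;0.2 0 0.5 0 0 0;0.1 0 0.45 0 0 0;0 0 0.2 0 0 0", fingers=0)

```text
t: 9.62
eef_pos: [461.1, 182.1, 110.4]
tcp_rot: [3.141, -0.0, -0.205]
ft_force: [0.0, -0.5, -0.2]
opening: 0.005
grip_force: 0.0
```

Request:
send_rows(series="0 0 0 0 0 0;0.1 0 0 0 0 0;0.1 0 0 0 0 0")

```text
t: 10.0
eef_pos: [472.9, 180.2, 113.3]
tcp_rot: [-3.141, -0.003, -0.204]
ft_force: [0.1, 0.5, 0.5]
opening: 0.006
grip_force: 0.0
```

```bash
cat > cab.py <<'E'
from h import *
s=env.state(); a=np.radians(-11.6); B=np.array([[np.cos(a),-np.sin(a)],[np.sin(a),np.cos(a)]])
print("cab xy",(B.T@(s["eef_pos"][:2]-[754.5,122.3])).round(1),s["eef_pos"][2].round(1),np.degrees(s["tcp_rot"]).round(1),s["ft_force"].round(1),s["opening"],s["t"])
E
python3 cab.py
```

```text
cab xy [-2.875e+02  1.000e-01] 113.3 [-180.    -0.2  -11.7] [0.1 0.5 0.5] 0.006176877677294563 10.0
```

Request:
send_rows(series="0.15 0 0 0 0 0;0.1 0 0 0 0 0;0.1 0 0 0 0 0;0.15 0 0 0 0 0;0.2 0 0 0 0 0")

```text
t: 10.62
eef_pos: [513.7, 171.5, 112.3]
tcp_rot: [3.141, -0.001, -0.203]
ft_force: [-1.3, 0.3, 0.1]
opening: 0.008
grip_force: 0.7
```

Request:
send_rows(series="0.2 0 0 0 0 0;0.2 0 0 0 0 0;0.2 0 0 0 0 0;0.15 0 0 0 0 0;0.1 0 0 0 0 0")

```text
t: 11.25
eef_pos: [563.8, 161.2, 112.5]
tcp_rot: [-3.142, -0.002, -0.204]
ft_force: [-0.5, 0.2, 1.1]
opening: 0.006
grip_force: 0.5
```

```bash
python3 cab.py; python3 chk.py w4
```

```text
cab xy [-194.6   -0.2] 112.5 [-1.80e+02 -1.00e-01 -1.17e+01] [-0.5  0.2  1.1] 0.0060352170241977235 11.25
[564.4 161.2 112.6] [-180.    -0.2  -11.7] [ 0.3 -0.2  0. ] 0.00800441806779455 11.3
core 3724 [-147.5   -9.5   77.4] ((-163.59408569335938, -12.039335250854492), (42.78837585449219, 47.95536804199219), 0.14262798428535461) z range [63.25975533 78.92191514]
base 408 [-142.9  -11.6   41.1] ((-157.74607849121094, -11.890848159790039), (59.61203384399414, 31.0316219329834), 89.89176940917969)
handle [-183.1 -174.8]
plate x [-154.4 -148.  -142.6]
```

Request:
send_rows(series="0.1 0 0 0 0 0;0.1 0 0 0 0 0;0.1 0 0 0 0 0;0.1 0 0 0 0 0;0.1 0 0 0 0 0")

```text
t: 11.92
eef_pos: [591.1, 155.7, 112.5]
tcp_rot: [3.141, 0.003, -0.204]
ft_force: [-10.5, 4.1, 6.1]
opening: 0.001
grip_force: 5.7
```

Request:
send_rows(series="0.06 0 0 0 0 0;0.06 0 0 0 0 0;0.05 0 0 0 0 0")

```text
t: 12.3
eef_pos: [602.5, 153.3, 112.5]
tcp_rot: [3.141, -0.001, -0.204]
ft_force: [-2.8, 1.1, 0.0]
opening: 0.003
grip_force: 1.5
```

```bash
python3 cab.py
```

```text
cab xy [-155.2   -0.2] 112.5 [180.   -0.  -11.7] [-2.8  1.1  0. ] 0.003288706214840778 12.3
```

Request:
send_rows(series="0.03 0 0 0 0 0;0.03 0 0 0 0 0;0.02 0 0 0 0 0;0 0 0 0 0 0")

```text
t: 12.8
eef_pos: [605.4, 152.7, 112.5]
tcp_rot: [3.141, 0.003, -0.204]
ft_force: [-13.5, 4.7, 8.0]
opening: 0.004
grip_force: 7.1
```

Request:
send_rows(series="0.02 0 0 0 0 0;0 0 0 0 0 0;-0.1 0 0 0 0 0;-0.3 0 0 0 0 0;-0.5 0 0 0 0 0")

```text
t: 13.42
eef_pos: [556.1, 162.8, 112.6]
tcp_rot: [-3.141, -0.004, -0.204]
ft_force: [-0.3, 0.4, 0.2]
opening: 0.005
grip_force: 0.0
```

Request:
send_rows(series="-0.6 0 0 0 0 0;-0.5 0 -0.4 0 0 0;-0.3 0 -0.6 0 0 0;0 0 -0.6 0 0 0;0 0 0 0 0 0")

```text
t: 14.05
eef_pos: [474.3, 180.2, 210.8]
tcp_rot: [-3.139, -0.008, -0.204]
ft_force: [-0.5, 0.4, -0.4]
opening: 0.004
grip_force: 0.0
```

```bash
python3 cab.py; python3 chk.py w5
```

```text
cab xy [-286.1    0.4] 210.8 [-179.9   -0.4  -11.7] [-0.5  0.4 -0.4] 0.004086060452696693 14.05
[473.8 180.  209.3] [-179.9   -0.3  -11.7] [ 1.   0.3 -0.2] 0.0019278728219072614 14.1
base 19 [-141.1   -1.9   42. ] ((-141.20004272460938, -9.142313003540039), (0.31664136052131653, 53.10341262817383), 0.006937975529581308)
handle [-141.  -135.2]
plate x [-113.4 -111.9 -107.5]
```

View pics/w5.png

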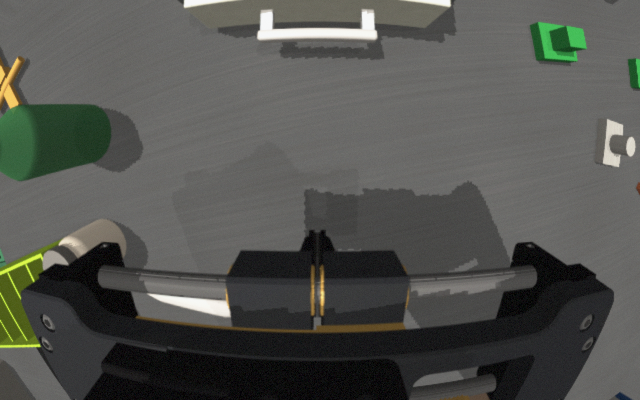

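The drawer is shut and stayed shut after I backed off. The handle, at (317,35), measures -141 against -140 for home, and the push met the firm stop. The robot is clear of everything.

```bash
python3 -c "
from cell import env
print(env.job_done())"
```

```text
the job is handed in; nothing more can be done
None
```

The rectangular-core insert is flat in the free pocket, the drawer is pushed home and stayed shut when I let go, and the job is handed in at about 14 s; the hand-in gave no verdict.

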